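# Square specimen boxes in a corner jig and lay them on a sloped viewing stand

## Task

Set out the wooden specimen boxes that are on the desk for viewing, one at a time, the longest first and the shortest last. Lay each box lengthwise in the corner jig (its long side along the left fence, one end against the far fence), push it until it is flush with both fences and let go of it; then pick it up again and lay it flat on the sloped stand, lengthwise up the slope, in the middle of its bay with its lower end against the lip: the longest box in the left bay (as the robot sees it), the middle-sized one in the middle bay, the shortest in the right bay. If a box is missing, its bay stays empty.

Things in the scene. Friction and masses are not known exactly. Their poses are not given: they have to be found in the camera images.
- jig: Fixed corner jig: plate 4 mm thick with two dark fences 10 mm thick, tops 16 mm above the desk. Origin: on the desk under the fences' inside corner; z up, x away from the robot (turned up to 0.15 rad). Far fence: inner face x = 0, from y = -83 to 11 mm. Left fence: inner face y = 0, from x = -124 to 0. The plate lies at -x, -y of the corner, to x = -131, y = -84 mm.
- stand: Wooden viewing stand fixed on the desk, 125 mm deep, 252 mm wide; it carries the sloped board, whose lip (lower edge, toward the robot) stands 10 mm proud of the board and is 10 mm thick. Origin: on the desk, 52 mm straight under the board's origin; x away from the robot (turned up to 0.1 rad), y left, z up.
- stand_board: Grey sloped board, rising away from the robot at 0.314 rad. Origin on its upper surface; x up the slope, y left, z square to the surface. Lip's inner face at x = -60 mm, at the upper edge a stop, 8 mm high, inner face at x = 60. Ribs 4 mm wide, 5 mm high run up the slope at y = -123, -41, 41, 123 mm: three bays 78 mm wide, left (centre y = 82), middle (0), right (-82).
- box_long: The longest of up to three closed wooden specimen boxes (lid fixed), 100 mm long (x), 44 mm wide (y) and 40 mm high (z), about 260 g. Origin: centre of its underside; z up through the lid. Lies on the desk at the start. It is absent in some starts. Either end may face either way.
- box_mid: The middle-sized of up to three closed wooden specimen boxes (lid fixed), 80 mm long (x), 44 mm wide (y) and 40 mm high (z), about 210 g. Origin: centre of its underside; z up through the lid. Lies on the desk at the start. It is absent in some starts. Either end may face either way.
- box_short: The shortest of up to three closed wooden specimen boxes (lid fixed), 60 mm long (x), 44 mm wide (y) and 40 mm high (z), about 160 g. Origin: centre of its underside; z up through the lid. Lies on the desk at the start. It is absent in some starts. Either end may face either way.
Mind the look-alikes: they are no part of the job. What is shaped like the box_mid but orange is not meant.

How it is judged:
By the outcome, as a careful person would: the job done as asked, in the order asked, and still so for the second after the job is handed in, with the robot touching nothing.
Of box_long, box_mid, box_short only 2 to 3 are there at a start; the rules pass over those that are not, and their reading is None.
At some moment in a run one of box_long, box_mid, box_short may be knocked a few centimetres aside while the robot is not near it.
Once in a run the grip may slacken for a moment while it holds something.
It also fails if it takes over 210 s, if anything falls off the work surface, if the arm or the gripper's body presses on something with over 40 N, if the wrist force passes 120 N, or if a joint passes its speed limit or range.

## Robot

A 6-joint arm with a two-finger parallel gripper is mounted at the origin on the work surface; the furniture and walls round the work are solid. World frame = base frame: x ahead of the robot, y to its left, z up, the work surface at z = 0. Lengths are in m, angles in degrees, forces in N, time in s.
With the tool pointing down it reaches from about 0.325 to 0.85 m from the base axis. Payload 15.5 kg.
Tool frame: the origin (TCP) lies midway between the tips of the shut fingers; the grasp point (between the pads) lies 19 mm behind it; z points along the fingers, y is the line along which they close (so a half turn about z gives the same grasp; the last joint's range is limited). The gripper opens to 91 mm and grips with 3 to 60 N. Pads are 32 mm wide; open, the fingers measure 118 mm over their backs; the gripper's body (76 mm by 178 mm) begins 60 mm behind the grasp point.
Start: joints at [63.512, 28.281, 77.091, -0, 74.628, -5.472], TCP at [0.224, 0.583, 0.214] pointing down, gripper open.
Joint ranges: [-166.48, 166.48], [-47.26, 123.95], [12.59, 153.08], [-70.14, 250.14], [6.76, 159.57], [-176.63, 176.63]. Speed limits (degrees/s): [108.29, 108.29, 147.25, 172.46, 172.46, 172.46].

## Interface

Orientations are given as a 3x3 rotation matrix whose columns are the frame's x, y, z axes.
In Python, from bench import ctrl gives the robot as it stands. The module is installed in compiled form; this text tells all that it offers. Calls block until the motion is done:
- ctrl.goto(position, orientation): joint-space move of the TCP to a pose.
- ctrl.move_l(position, vel=0.15, ori=None, contact_N=None): straight line of the TCP; ori=None keeps the orientation; vel is the mean speed in m/s. With contact_N (N) it stops when the force on the tool has changed by that much, and returns True; else False.
- ctrl.movej(angles): joint-space move.
- ctrl.command_gripper(opening): opening from 0.0 (shut) to 1.0 (fully open); the grip force is fixed at half the most; returns when the fingers have stopped.
- ctrl.sleep(seconds).
- ctrl.ik(position, orientation): joint angles nearest the present ones, or None.
- ctrl.read_camera(name): name is "side" or "top" or "wrist"; returns the picture (400x640x3 uint8, blue, green, red); there is no depth.
- ctrl.camera_params(name): a dict with "fx", "fy", "cx", "cy" (pixels), "pose" (4x4, takes a point from camera to world coordinates); the wrist camera has in their place "T_tool_cam" (4x4, takes a point from camera to tool coordinates, whose origin is the TCP and whose axes are the flange's). Camera axes: x right, y up, looking along -z (the intrinsics and any distortion apply to the point x, -y, -z); pixel columns grow to the right and rows downward; lengths in m; the calibration is good to about 2 mm. A picture is of the moment at which its call begins: read the wrist's pose just before it. camera_params takes no time and is no camera call.
A pose or a line that the arm cannot do raises ctrl.MotionError and nothing moves.
- ctrl.sign_off(): hands the job in; it is judged then, once.
Readings, each from a call of its own:
- ctrl.current_t(): time.
- ctrl.current_q(): joint angles.
- ctrl.current_dq(): joint speeds.
- ctrl.current_effort(): joint torques, N m.
- ctrl.current_tool_pos(): TCP position.
- ctrl.current_eef_rot(): TCP orientation.
- ctrl.current_contact_force(): force on the tool from outside, world axes, zero at the start.
- ctrl.current_wrist_torque(): the same for the moment, N m.
- ctrl.current_grip_width(): opening from 0.0 (shut) to 1.0 (fully open).
- ctrl.current_grasp_force(): force on a finger pad.
Only numpy, scipy, OpenCV 4.12 (cv2) and the standard library are available. Lean on these libraries where they do the work, as an engineer would, in place of code of your own. Each camera call takes 0.05 s, during which the arm holds its last target. There are 200 camera calls.

## Working session

There is one attempt and no reset: what is moved stays moved. The work goes in short steps, each a Python script; the robot and the scene stay as the last script left them, time stands still between calls to the robot, and variables do not carry over. Pictures are saved under pics/ and viewed, at most 14 in all, crops included, and the job is handed in when it is done.

```bash
mkdir -p pics; ls
python3 - <<'E'
from bench import ctrl
import cv2,numpy as np
np.set_printoptions(precision=4,suppress=True)
for n in("top","side"):
    cv2.imwrite(f"pics/{n}0.png",ctrl.read_camera(n)); print(n,ctrl.camera_params(n))
print(ctrl.camera_params("wrist"),ctrl.current_eef_rot(),ctrl.current_t())
E
```

```text
pics
top {'fx': 391.29828506524603, 'fy': 391.29828506524603, 'cx': 317.72404042846495, 'cy': 194.17619865805466, 'pose': array([[ 0.0023,  0.9954, -0.0955,  0.4475],
       [-1.    ,  0.0029,  0.0061, -0.0137],
       [ 0.0064,  0.0955,  0.9954,  0.9442],
       [ 0.    ,  0.    ,  0.    ,  1.    ]])}
side {'fx': 488.1775725510087, 'fy': 488.1775725510087, 'cx': 323.3096562850468, 'cy': 193.40672197454256, 'pose': array([[-0.9662,  0.1419, -0.2154,  0.35  ],
       [-0.258 , -0.5419,  0.7999,  0.6386],
       [-0.0032,  0.8284,  0.5601,  0.5401],
       [ 0.    ,  0.    ,  0.    ,  1.    ]])}
{'fx': 307.3110586911675, 'fy': 307.3110586911675, 'cx': 322.96648265950756, 'cy': 202.57806453119645, 'T_tool_cam': array([[ 0.0016,  0.965 ,  0.2621,  0.0739],
       [ 1.    , -0.0016, -0.0003,  0.0003],
       [ 0.0001,  0.2621, -0.965 , -0.1714],
       [ 0.    ,  0.    ,  0.    ,  1.    ]])} [[-0.9335  0.3586 -0.0005]
 [ 0.3586  0.9335 -0.001 ]
 [ 0.0001 -0.0011 -1.    ]] 0.1
```

View pics/top0.png

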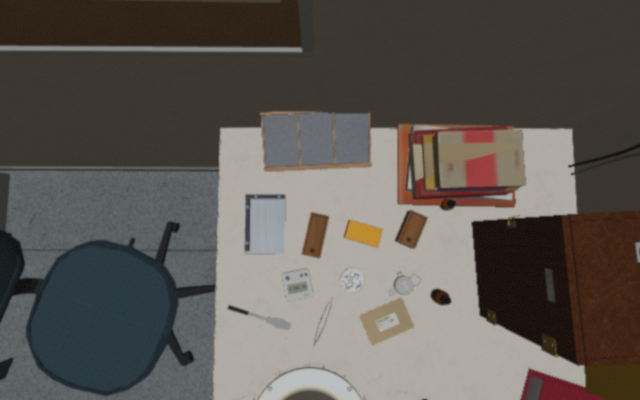

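View pics/side0.png

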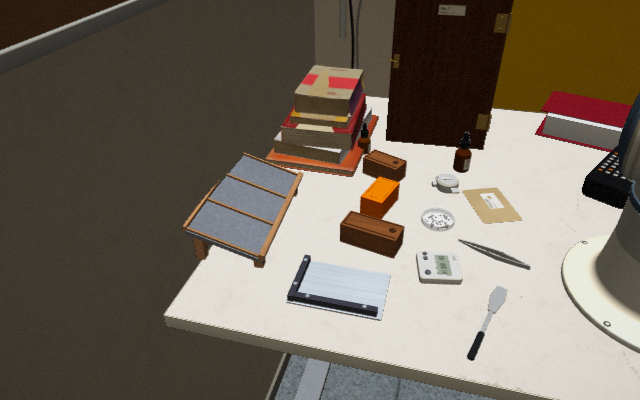

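Top view: long brown box at about (316,235), a second brown box at (411,229), and the orange look-alike at (364,233). The jig is at (265,225) with its corner upper left, and the stand is at (316,140). Next: rough positions, then close wrist views.

```bash
cat > h.py <<'E'
from bench import ctrl
import cv2,numpy as np
np.set_printoptions(precision=4,suppress=True)
def cam(n):
    p=ctrl.camera_params(n)
    if n!="wrist": return p,p["pose"]
    T=np.eye(4);T[:3,:3]=ctrl.current_eef_rot();T[:3,3]=ctrl.current_tool_pos()
    return p,T@p["T_tool_cam"]
def shot(n,f=None):
    p,T=cam(n); im=ctrl.read_camera(n)
    if f: cv2.imwrite(f"pics/{f}.png",im); np.savez(f"pics/{f}.npz",T=T)
    return im,p,T
def ray(uv,p,T):
    uv=np.atleast_2d(uv).astype(float)
    d=np.c_[(uv[:,0]-p["cx"])/p["fx"],-(uv[:,1]-p["cy"])/p["fy"],-np.ones(len(uv))]
    return T[:3,3],d@T[:3,:3].T
def onplane(uv,p,T,z=0.,n=(0,0,1),pt=None):
    o,d=ray(uv,p,T); n=np.array(n,float); pt=np.array([0,0,z]) if pt is None else pt
    return o+d*(((pt-o)@n)/(d@n))[:,None]
def proj(P,p,T):
    q=(np.atleast_2d(P)-T[:3,3])@T[:3,:3]
    return np.c_[p["cx"]+p["fx"]*q[:,0]/-q[:,2],p["cy"]+p["fy"]*q[:,1]/q[:,2]]
def Rdown(yaw):  # tool y (closing) at angle yaw+90deg; x along yaw
    c,s=np.cos(yaw),np.sin(yaw); x=np.array([c,s,0]);z=np.array([0,0,-1.]); return np.c_[x,np.cross(z,x),z]
E
python3 - <<'E'
from h import *
im=cv2.imread("pics/top0.png");p,T=cam("top")
hsv=cv2.cvtColor(im,cv2.COLOR_BGR2HSV)
for nm,c in (("L",(316,235)),("B",(411,229)),("orange",(364,233))):
    print(nm,hsv[c[1],c[0]])
m=cv2.inRange(hsv,(0,90,20),(15,255,140));
n,l,s,cc=cv2.connectedComponentsWithStats(m)
for i in range(1,n):
    if 200<s[i,4]<1500:
        pts=np.argwhere(l==i)[:,::-1]; r=cv2.minAreaRect(onplane(pts,p,T,.04)[:,:2].astype(np.float32)); print(cc[i],s[i,4],r)
print("jig corners",onplane([[247,195],[285,195],[246,254],[286,254]],p,T,.016)[:,:2])
print("stand",onplane([[262,112],[370,112],[371,166],[262,170]],p,T,.05)[:,:2])
cv2.imwrite("pics/c0.png",cv2.resize(im[100:265,235:440],None,fx=3.8,fy=3.6,interpolation=cv2.INTER_CUBIC))
E
```

```text
L [ 13 146 105]
B [ 13 143 118]
orange [ 20 191 187]
[411.2932 228.9259] 648 ((0.4546988606452942, -0.2352612316608429), (0.04439440742135048, 0.07747798413038254), 65.84944152832031)
[315.0596 234.8336] 721 ((0.44054505228996277, -0.013536503538489342), (0.03994596377015114, 0.0955641120672226), 77.4149169921875)
jig corners [[0.5341 0.1489]
 [0.5344 0.0585]
 [0.3951 0.1485]
 [0.3953 0.0547]]
stand [[ 0.7262  0.1117]
 [ 0.7273 -0.1413]
 [ 0.5992 -0.1423]
 [ 0.589   0.1095]]
```

View pics/c0.png

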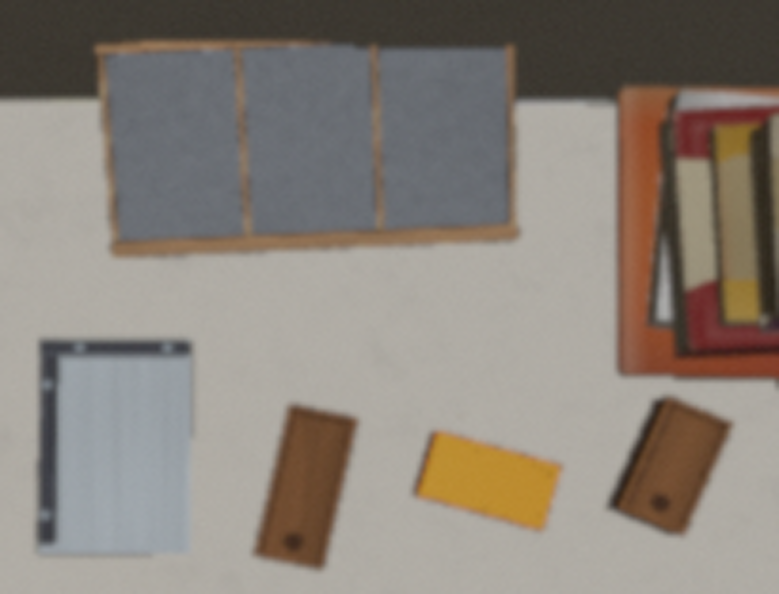

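Candidates: brown (316,235) at about 100 mm is the long box, brown (411,229) at about 77 mm is the mid box, orange (364,233) is the decoy. No third brown box is visible. I'll take close wrist views.

Run:
```python
from h import *
for i,P in enumerate([(.455,.05,.2),(.455,-.2,.15),(.60,-.015,.25)]):
    for y in (np.pi,0):
        try: ctrl.goto(P,Rdown(y)); break
        except ctrl.MotionError as e: print(P,y,e)
    ctrl.sleep(.2); im,p,T=shot("wrist",f"w{i}"); print(ctrl.current_tool_pos(),ctrl.current_q(),ctrl.current_t())
    cv2.putText(im,str(i),(5,20),0,.7,(0,0,255)); 
a=[cv2.imread(f"pics/w{i}.png") for i in range(3)]
cv2.imwrite("pics/w01.png",cv2.resize(np.vstack(a[:2]),(480,600)))
```

```text
[0.455  0.0503 0.2   ] [ -1.1689  15.8895 100.7922   0.0015  63.3206 -91.2022] 2.4417
[ 0.4553 -0.1991  0.1502] [ -30.5056   22.7072   99.4142    0.0028   57.8587 -120.5947] 3.6917
[ 0.5996 -0.016   0.2496] [ -7.2283  24.4394  77.9502  -0.0042  77.6517 -97.1471] 4.9417
```

View pics/w01.png

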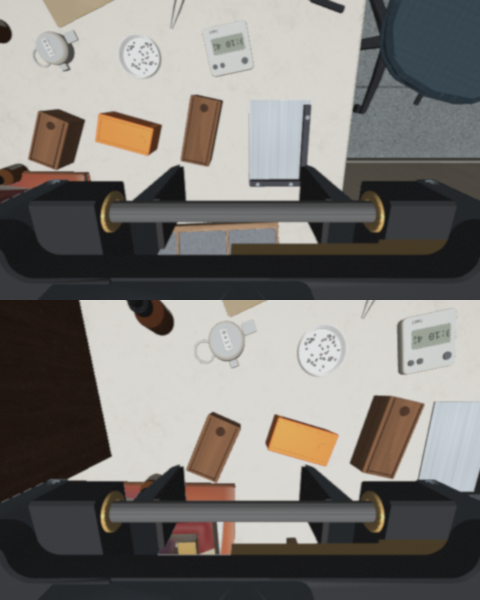

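View pics/w2.png

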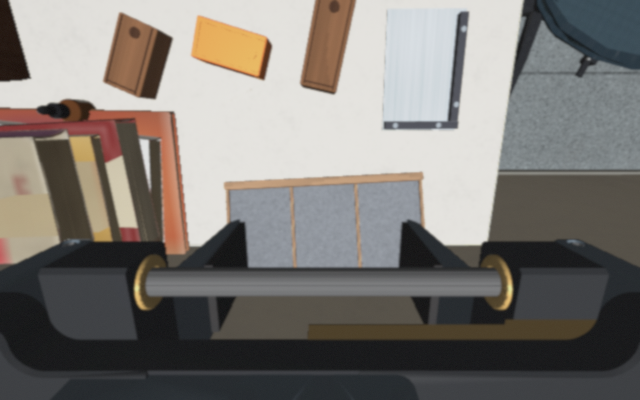

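Wrist views show the second brown box near full-image (285,195) of w1, with visible lid proportions of about 80×44. The jig and stand lip are also clear. I'll take one closer jig view, then measure everything numerically.

Run:
```python
from h import *
ctrl.goto((.54,.06,.16),Rdown(np.pi)); ctrl.sleep(.2); im,p,T=shot("wrist","w3"); print(ctrl.current_t())
cv2.imwrite("pics/w3b.png",im)
hsv=cv2.cvtColor(im,cv2.COLOR_BGR2HSV)
# project guess points
print(proj([[.527,.143,.004],[.40,.143,.004],[.527,.06,.004],[.44,-.0135,.04]],p,T))
```

```text
5.7833
[[400.0256 176.1195]
 [408.7551  47.1096]
 [323.2408 176.071 ]
 [241.0687  87.1301]]
```

View pics/w3b.png

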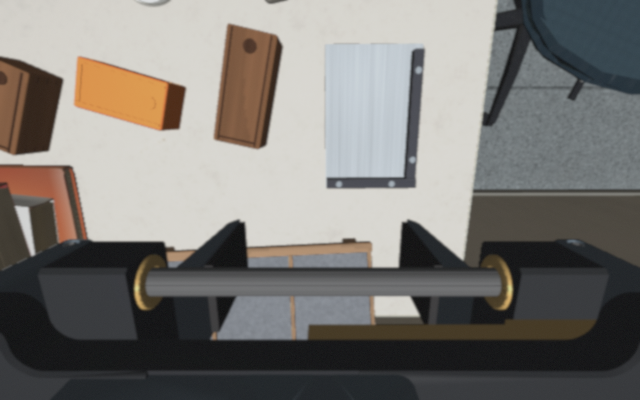

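```bash
cat >> h.py <<'E'
def edge(g,a,b,n=80):  # subpixel strongest step position along segment a->b in gray g
    a,b=np.array(a,float),np.array(b,float); t=np.linspace(0,1,n); q=a+t[:,None]*(b-a)
    v=cv2.remap(g,q[:,0].astype(np.float32).reshape(1,-1),q[:,1].astype(np.float32).reshape(1,-1),cv2.INTER_LINEAR)[0].astype(float)
    v=cv2.GaussianBlur(v.reshape(1,-1),(0,0),2)[0]; d=np.abs(np.diff(v)); k=d.argmax(); return (q[k]+q[k+1])/2
def fitl(P):  # robust line: point, dir
    f=cv2.fitLine(np.array(P,np.float32),cv2.DIST_HUBER,0,.001,.001).ravel(); return f[2:].astype(float),f[:2].astype(float)
def lid(im,p,T,z=.04,near=None):
    h=cv2.cvtColor(im,cv2.COLOR_BGR2HSV); m=cv2.inRange(h,(0,70,15),(16,255,170))
    n,l,s,cc=cv2.connectedComponentsWithStats(m); uv=proj(np.r_[near,z],p,T)[0]
    i=1+np.argmin(np.hypot(*(cc[1:]-uv).T)+1e3*(s[1:,4]<250)); mm=l==i
    v=h[...,2]; t,_=cv2.threshold(v[mm].reshape(-1,1),0,255,cv2.THRESH_OTSU)
    return mm,v,t,cc[i],s[i]
E
python3 - <<'E'
from h import *
im=cv2.imread("pics/w3.png");T=np.load("pics/w3.npz")["T"];p=ctrl.camera_params("wrist");g=cv2.cvtColor(im,cv2.COLOR_BGR2GRAY)
def line(pairs,z):
    P=onplane([edge(g,a,b) for a,b in pairs],p,T,z)[:,:2]; c,d=fitl(P); r=(P-c)@np.array([-d[1],d[0]]); return c,d,r.std()*1e3
F=line([((u,170),(u,183)) for u in range(334,398,4)],.004)
L=line([((400-0,v),(410,v)) for v in range(62,172,5)],.004)
Fo=line([((u,183),(u,196)) for u in range(334,408,4)],.016)
Lo=line([((412,v),(432,v)) for v in range(62,172,5)],.016)
for n,q in zip(("far","left","faro","lefto"),(F,L,Fo,Lo)): print(n,q[0],np.degrees(np.arctan2(q[1][1],q[1][0])),q[2])
X=lambda a,b:a[0]+a[1]*np.linalg.solve(np.c_[a[1],-b[1]],b[0]-a[0])[0]
print("corner",X(F,L),"outer",X(Fo,Lo))
# plate free edges
E1=line([((318,v),(332,v)) for v in range(60,172,6)],.004); E2=line([((u,36),(u,50)) for u in range(335,405,5)],.004)
print("plate -y edge",E1[0],np.degrees(np.arctan2(E1[1][1],E1[1][0])),"-x edge",E2[0])
for f,nr in (("w3",(.44,-.0135)),("w0",(.44,-.0135)),("w1",(.455,-.235)),("w2",(.455,-.235))):
    im=cv2.imread(f"pics/{f}.png");T=np.load(f"pics/{f}.npz")["T"]
    mm,v,t,cc,s=lid(im,p,T,near=nr)
    pts=np.argwhere(mm&(v>t))[:,::-1]; r=cv2.minAreaRect(onplane(pts,p,T,.04)[:,:2].astype(np.float32))
    print(f,cc,s[4],t,r)
im=cv2.imread("pics/w3.png")
cv2.imwrite("pics/c3.png",cv2.resize(np.hstack([im[20:155,205:290],cv2.imread("pics/w1.png")[140:275,240:330]]),None,fx=4,fy=4))
# stand in w2
im=cv2.imread("pics/w2.png");hsv=cv2.cvtColor(im,cv2.COLOR_BGR2HSV); print(hsv[182,300],hsv[220,262],hsv[220,293],hsv[100,250])
E
```

```text
far [0.5281 0.1071] -89.60838677145155 0.114870415612345
left [0.4638 0.1462] 0.8882407405189789 0.3365121869908793
faro [0.537  0.1168] -89.77612255895254 0.27398454066643724
lefto [0.4648 0.155 ] 0.37792561898373883 0.16693476961413337
corner [0.5279 0.1472] outer [0.5369 0.1555]
plate -y edge [0.4698 0.0606] 0.7496511379113531 -x edge [0.3959 0.1032]
w3 [246.5702  86.1947] 6065 102.0 ((0.44163909554481506, -0.011023245751857758), (0.042491767555475235, 0.09798262268304825), 77.79927825927734)
w0 [267.5297 173.0584] 3581 114.0 ((0.44100457429885864, -0.010656464844942093), (0.04258950054645538, 0.0980551466345787), 77.75631713867188)
w1 [284.4273 195.8198] 3723 115.0 ((0.4549497365951538, -0.23626390099525452), (0.04207317531108856, 0.07808157056570053), 66.18538665771484)
w2 [136.212   57.2208] 3764 100.0 ((0.4559445083141327, -0.2357158660888672), (0.04301893711090088, 0.07788268476724625), 66.20907592773438)
[ 14  88 186] [108  21 160] [ 14  79 177] [ 20   7 228]
```

View pics/c3.png

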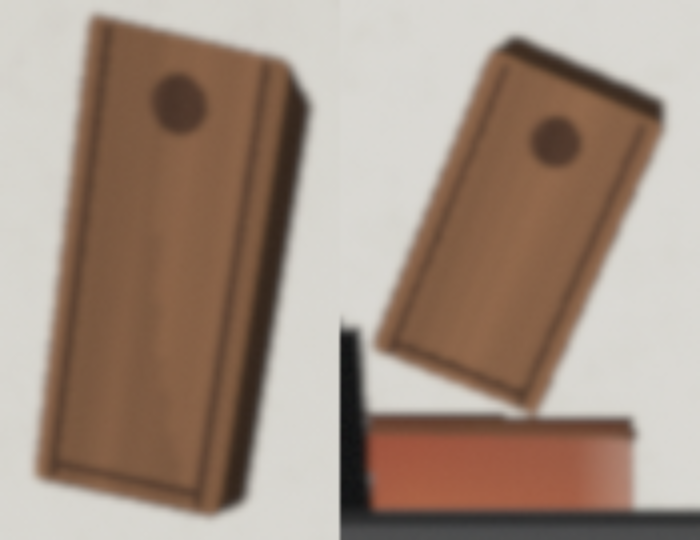

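Crop confirms two brown-lidded boxes: left is about 98×43 mm (long), right is about 78×42 mm (mid). Orange is excluded and the short box is absent. Now the stand.

```bash
cat > st.py <<'E'
from h import *
im=cv2.imread("pics/w2.png");T=np.load("pics/w2.npz")["T"];p=ctrl.camera_params("wrist")
s=cv2.cvtColor(im,cv2.COLOR_BGR2HSV)[...,1]
P=[edge(s,(u,185-.05*(u-290)),(u,198-.05*(u-290))) for u in [*range(235,288,5),*range(302,352,5),*range(366,410,5)]]
W=onplane(P,p,T,.043)[:,:2]; c,d=fitl(W); d=d*np.sign(d[1]); print("lip",c,np.degrees(np.arctan2(d[1],d[0]))-90,np.std((W-c)@[-d[1],d[0]]))
ya=np.arctan2(d[1],d[0])-np.pi/2; a=.314
ex=np.array([np.cos(ya),np.sin(ya),0]);ey=np.array([-np.sin(ya),np.cos(ya),0]);ez=np.array([0,0,1.])
bx=np.cos(a)*ex+np.sin(a)*ez; bn=-np.sin(a)*ex+np.cos(a)*ez
c3=np.r_[c,.043]; o=c3+.060*bx-.010*bn  # board origin up to shift along ey; z should be .052
def ribY(segs):
    r=[]
    for x0,y,w in segs:
        row=s[y].astype(float)[x0-w:x0+w+1]; q=row-np.percentile(row,30); q[q<.4*q.max()]=0
        r.append((x0-w+(q*np.arange(len(q))).sum()/q.sum(),y))
    return (onplane(r,p,T,n=bn,pt=o+.005*bn)-o)@ey
ys=[ribY([(int(294-(y-190)*.0),y,6) for y in range(200,262,8)]),ribY([(int(358),y,7) for y in range(200,262,8)])]
print([ (np.round(q*1e3,1)) for q in ys])
m=(ys[0].mean()+ys[1].mean())/2; o=o+ey*m; print("spacing",ys[1].mean()-ys[0].mean(),"origin",o,"yaw",np.degrees(ya))
np.savez("stand.npz",o=o,bx=bx,by=ey,bn=bn)
# check vs top camera
p,T=cam("top"); print(proj([o+bx*x+ey*y+bn*.005 for x in(-.058,.06) for y in(-.123,-.041,.041,.123)],p,T))
p,T=cam("side"); print(proj([o+bx*x+ey*y+bn*.005 for x in(-.058,.06) for y in(-.123,.123)],p,T))
E
python3 st.py
```

```text
lip [ 0.6061 -0.0405] 3.016256774711664 0.0002400210467028149
[array([-16.1, -16.1, -16.4, -15.8, -16.2, -16.4, -15.9, -16.3]), array([65.5, 65.4, 65.5, 65.2, 65.6, 65.3, 65.7, 65.4])]
spacing 0.0816123488721335 origin [ 0.6648 -0.0127  0.052 ] yaw 3.0162567747116675
[[368.6548 160.2494]
 [333.759  161.948 ]
 [298.7936 163.6499]
 [263.7584 165.3552]
 [367.7405 108.8175]
 [331.8412 110.5121]
 [295.8683 112.2103]
 [259.8215 113.9119]]
[[296.0066 171.2996]
 [256.1797 252.1778]
 [239.9863 149.4262]
 [185.3995 224.6675]]
```

```bash
cat >> h.py <<'E'
JO=np.array([.5277,.1463]); JY=np.radians(.55)
def jig(x,y): c,s=np.cos(JY),np.sin(JY); return JO+np.array([c*x-s*y,s*x+c*y])
def jdir(x,y): return jig(x,y)-JO
def locate(near,z=.04,f=None):
    im,p,T=shot("wrist",f); mm,v,t,cc,s=lid(im,p,T,z,near)
    r=cv2.minAreaRect(onplane(np.argwhere(mm&(v>t))[:,::-1],p,T,z)[:,:2].astype(np.float32))
    (w,h),a=r[1],r[2]
    if w<h: a+=90; w,h=h,w
    a=(a+90)%180-90; return np.array(r[0]),w,h,np.radians(a)
def F(): return ctrl.current_contact_force()
def st(*a): print(*a,"t%.1f"%ctrl.current_t(),"tcp",ctrl.current_tool_pos(),"w%.1f"%(91*ctrl.current_grip_width()),"g%.0f"%ctrl.current_grasp_force(),"F",F().round(1))
def up(z,vel=.2,contact=None): 
    q=ctrl.current_tool_pos(); q[2]=z; return ctrl.move_l(q,vel,contact_N=contact)
def rel(d,vel,contact=None,ori=None): return ctrl.move_l(ctrl.current_tool_pos()+np.asarray(d),vel,ori,contact)
def pick(c,a):
    R=Rdown(np.pi+a); ctrl.goto([*c,.09],R); ctrl.command_gripper(.75); hit=up(.017,.1,12)
    if hit: st("HIT"); return False
    ctrl.command_gripper(0); st("gripped"); return True
E
python3 - <<'E'
from h import *
c,w,h,a=locate((.4415,-.011)); print(c,w,h,np.degrees(a))
assert abs(w-.098)<.004
pick(c,a); up(.06); st("lift")
E
```

```text
[ 0.4416 -0.011 ] 0.09800764918327332 0.04249313473701477 -12.192718505859375
gripped t8.4 tcp [ 0.4419 -0.011   0.0173] w44.0 g30 F [-0.3 -0.5  7.8]
lift t8.7 tcp [ 0.4423 -0.011   0.0604] w43.5 g30 F [-0.7  0.7 -2.8]
```

```bash
cat >> h.py <<'E'
def tojig(L):
    R=Rdown(np.pi+JY); ctrl.move_l([*jig(-L/2-.008,-.030),.06],.2,R); st("over")
    up(.0205,.05,5); st("down")
    print(rel([*jdir(.02,0),0],.02,8)); st("x"); rel([*jdir(-.0005,0),0],.02)
    print(rel([*jdir(0,.02),0],.02,8)); st("y"); rel([*jdir(0,-.0005),0],.02)
    ctrl.command_gripper(.75); st("open"); up(.075)
def nudge(L):
    R=Rdown(np.pi+JY); ctrl.command_gripper(0)
    ctrl.goto([*jig(-L/2,-.044-.0135-.012),.075],R); up(.014,.15,10); st("ny")
    print(rel([*jdir(0,.025),0],.025,7)); st("pushed y"); rel([*jdir(0,-.01),0],.1); up(.075)
    ctrl.goto([*jig(-L-.016-.014,-.022),.075],R); up(.014,.15,10); st("nx")
    print(rel([*jdir(.03,0),0],.025,7)); st("pushed x"); rel([*jdir(-.01,0),0],.1); up(.075)
E
python3 - <<'E'
from h import *
tojig(.1)
E
```

```text
over t9.5 tcp [0.4693 0.1151 0.0595] w43.8 g30 F [ 0.6 -0.7 -3.5]
down t10.3 tcp [0.4688 0.115  0.021 ] w44.0 g30 F [-0.5 -0.2  1.6]
True
x t10.6 tcp [0.4688 0.115  0.021 ] w43.5 g30 F [-1.   0.1  7. ]
True
y t11.4 tcp [0.4681 0.1232 0.021 ] w43.7 g30 F [-0.9 -6.2  8. ]
open t12.2 tcp [0.4681 0.1227 0.021 ] w67.8 g0 F [ 0.4 -0.8  0.1]
```

```bash
sed -i 's/-L-.016-.014,/-L-.016-.022,/; s/jdir(.03,0),0\],.025,7/jdir(.038,0),0],.025,7/' h.py
sed -i 's/up(.0205,.05,5); st("down")/up(.0205,.05,5); rel([0,0,.0005],.02); ctrl.sleep(.2); st("down")/' h.py
python3 - <<'E'
from h import *
nudge(.1)
ctrl.goto([.54,.06,.16],Rdown(np.pi)); ctrl.sleep(.2); im,p,T=shot("wrist","w4"); 
print(*locate(jig(-.05,-.022),.044)); st()
cv2.imwrite("pics/w4c.png",cv2.resize(im[20:210,190:440],None,fx=3,fy=3))
E
```

```text
ny t14.6 tcp [0.4785 0.0758 0.0142] w0.1 g0 F [ 0.4 -0.2 -0. ]
True
pushed y t15.2 tcp [0.4784 0.0902 0.0144] w0.3 g5 F [-0.5 -8.9  5.2]
nx t17.0 tcp [0.3893 0.1231 0.0139] w0.0 g0 F [-0.1 -0.2  0.2]
True
pushed x t17.9 tcp [0.4097 0.1233 0.0137] w0.6 g0 F [-0.4  0.   0.1]
[0.4771 0.1234] 0.09854339808225632 0.04352882504463196 0.007751672867717997
t19.6 tcp [0.5392 0.0604 0.1595] w0.7 g0 F [ 0.7 -0.2  0.3]
```

View pics/w4c.png

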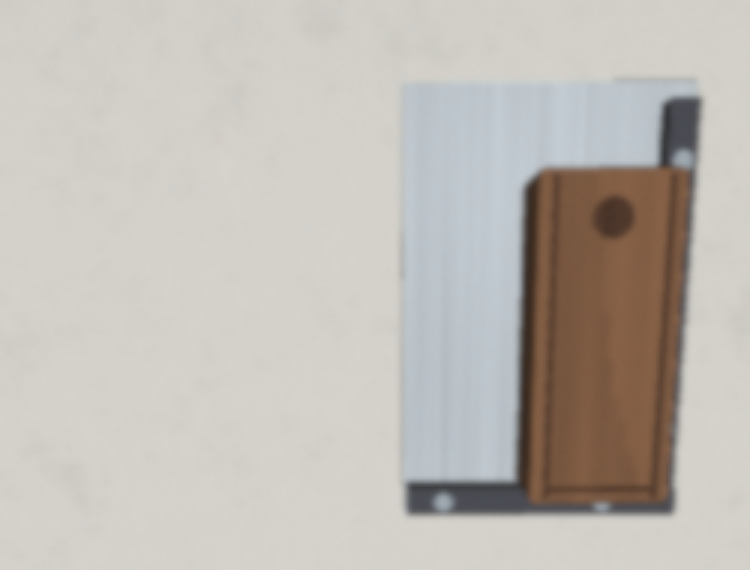

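The box sits in the corner (centre (0.477,0.123), yaw 0.44°). One more slow x push to make sure it's seated, since the force read zero afterwards. Then the regrasp.

```bash
cat >> h.py <<'E'
def nx2(L):
    R=Rdown(np.pi+JY); ctrl.command_gripper(0); ctrl.goto([*jig(-L-.016-.012,-.022),.075],R); up(.014,.15,10); ctrl.sleep(.2)
    print(rel([*jdir(.03,0),0],.012,10)); st("pushed x"); ctrl.sleep(.1); st(); rel([*jdir(-.01,0),0],.1); up(.075)
E
python3 - <<'E'
from h import *
nx2(.1)
ctrl.goto([.54,.06,.16],Rdown(np.pi)); ctrl.sleep(.2)
print(*locate(jig(-.05,-.022),.044)); st()
E
```

```text
True
pushed x t22.5 tcp [0.4097 0.1232 0.014 ] w0.7 g0 F [ 0.4 -0.1  0.5]
t22.6 tcp [0.4096 0.1232 0.0139] w0.5 g0 F [-0.   0.1 -1. ]
[0.4775 0.1234] 0.09856715053319931 0.04351672902703285 0.0075461017986990985
t24.3 tcp [0.5389 0.0606 0.1593] w0.2 g0 F [-0.8 -0.9 -0.4]
```

```bash
cat >> h.py <<'E'
S=np.load("stand.npz"); BR=np.c_[-S["bx"],S["by"],-S["bn"]]
def bd(x,y,z): return S["o"]+S["bx"]*x+S["by"]*y+S["bn"]*z
def regrip(c,a):
    ctrl.goto([*c,.095],Rdown(np.pi+a)); ctrl.command_gripper(.75); print(up(.021,.1,12)); ctrl.command_gripper(0); st("regrip")
    up(.15); st("lift")
def tostand(L,y,dx=0):
    x=-.06+L/2+.006+dx
    ctrl.move_l(bd(x,y,.08),.2,BR); st("over stand")
    ctrl.move_l(bd(x,y,.026),.15); print(ctrl.move_l(bd(x,y,.012),.02,contact_N=5)); rel(S["bn"]*.0007,.02); ctrl.sleep(.2)
    q=(ctrl.current_tool_pos()-S["o"]); st("down",q@S["bx"],q@S["by"],q@S["bn"])
    print(rel(-S["bx"]*.018,.02,7)); q=(ctrl.current_tool_pos()-S["o"]); st("slid",q@S["bx"],q@S["by"],q@S["bn"])
E
python3 - <<'E'
from h import *
regrip(np.array([.4773,.1232]),JY); tostand(.1,.082)
E
```

```text
False
regrip t27.3 tcp [0.4775 0.1232 0.0213] w43.9 g30 F [-0.1 -0.2  7. ]
lift t28.1 tcp [0.4768 0.1231 0.1491] w43.8 g30 F [ 0.3 -0.4 -4. ]
over stand t29.1 tcp [0.6312 0.0679 0.1265] w43.9 g30 F [-0.5  0.4 -2.9]
True
down -0.003934168406364369 0.08203099367812332 0.0177805792371783 t30.5 tcp [0.6513 0.0687 0.0677] w43.7 g30 F [-0.1  0.2 -2.7]
True
slid -0.010517647350031646 0.0819823239916247 0.017761478060452248 t31.0 tcp [0.6451 0.0683 0.0657] w43.6 g30 F [ 3.4 -0.4  0. ]
```

```bash
cat >> h.py <<'E'
def release():
    print(rel(-S["bn"]*.002,.01,4)); st("set"); ctrl.command_gripper(.7); st("open"); rel(S["bn"]*.09,.15)
def stview(f):
    ctrl.goto(bd(0,0,.22)+np.array([.0,0,0]),BR); ctrl.sleep(.2); return shot("wrist",f)
E
python3 - <<'E'
from h import *
release()
try: im,p,T=stview("w5")
except ctrl.MotionError as e: print(e)
st(); im=ctrl.read_camera("side"); cv2.imwrite("pics/s5.png",im)
a=cv2.imread("pics/w5.png"); cv2.imwrite("pics/s5c.png",np.vstack([cv2.resize(a,(480,300)),cv2.resize(im[120:280,160:420],(480,295))]))
E
```

```text
True
set t31.2 tcp [0.6455 0.0683 0.0648] w43.7 g30 F [-1.2 -0.4  6.3]
open t31.7 tcp [0.6453 0.0683 0.0645] w63.7 g0 F [ 1.2 -0.4  0.5]
t33.4 tcp [ 0.5967 -0.0156  0.26  ] w63.6 g0 F [-0.4 -0.8  0. ]
```

View pics/s5c.png

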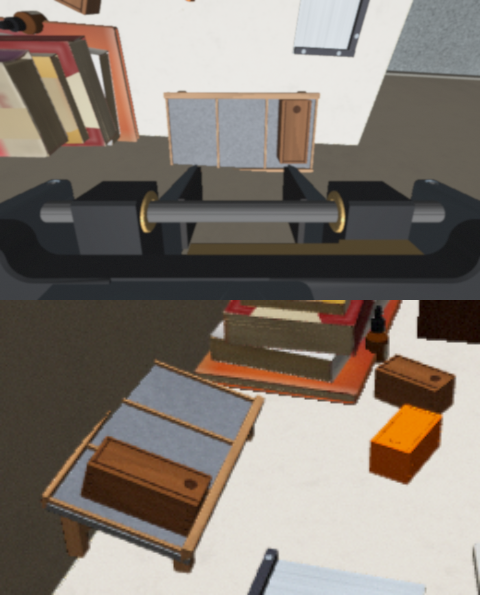

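The long box lies in the left bay against the lip. Next, numeric check of its board pose, then the mid box.

```bash
cat >> h.py <<'E'
def onboard(f,near):
    im=cv2.imread(f"pics/{f}.png");T=np.load(f"pics/{f}.npz")["T"];p=ctrl.camera_params("wrist")
    m=cv2.inRange(cv2.cvtColor(im,cv2.COLOR_BGR2HSV),(0,110,15),(16,255,170)); n,l,s,cc=cv2.connectedComponentsWithStats(m)
    i=1+np.argmin(np.hypot(*(cc[1:]-proj(bd(*near,.04),p,T)).T)+1e3*(s[1:,4]<250))
    Q=onplane(np.argwhere(l==i)[:,::-1],p,T,n=S["bn"],pt=bd(0,0,.04))-S["o"]
    print(f,s[i],cv2.minAreaRect(np.c_[Q@S["bx"],Q@S["by"]].astype(np.float32)))
E
python3 - <<'E'
from h import *
onboard("w5",(-.01,.082))
ctrl.goto((.455,-.2,.15),Rdown(np.pi)); ctrl.sleep(.2)
c,w,h,a=locate((.455,-.236)); print(c,w,h,np.degrees(a))
assert abs(w-.078)<.004 and abs(h-.0425)<.003
pick(c,a); up(.06); st("lift")
E
```

```text
w5 [ 371  133   43   84 3187] ((-0.011744525283575058, 0.07990916073322296), (0.09675034880638123, 0.04458903521299362), 0.094121553003788)
[ 0.4687 -0.237 ] 0.1145685613155365 0.06330426782369614 -4.746856689453125Traceback (most recent call last):
  File "<stdin>", line 5, in <module>
AssertionError
```

Run:
```python
from h import *
im,p,T=shot("wrist","w6"); cv2.imwrite("pics/w6c.png",im[80:360])
```

```text
(no output)
```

View pics/w6c.png

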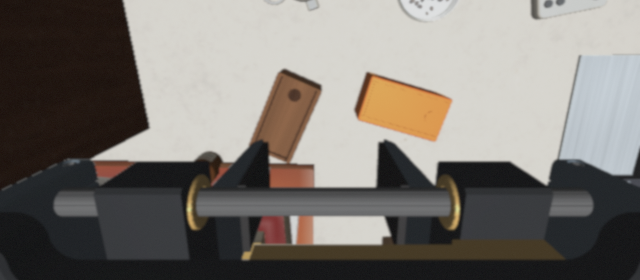

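Fingers at 0.7 opening occlude the box's far-left corner at (265,230) and it merges with the book in the mask; the box looks unmoved. Open fully and re-measure.

Run:
```python
from h import *
ctrl.command_gripper(1); ctrl.goto((.47,-.215,.17),Rdown(np.pi)); ctrl.sleep(.2)
c,w,h,a=locate((.455,-.236),f="w7"); print(c,w,h,np.degrees(a))
assert abs(w-.078)<.004 and abs(h-.0425)<.003
pick(c,a); up(.06); st("lift")
```

```text
[ 0.455  -0.2364] 0.07815655320882797 0.042023975402116776 -23.828842163085938
gripped t38.2 tcp [ 0.4553 -0.2365  0.0173] w43.6 g30 F [-1.2 -0.2  5.6]
lift t38.5 tcp [ 0.4556 -0.2367  0.0604] w43.8 g30 F [-0.2  0.3 -1.7]
```

Run:
```python
from h import *
up(.11); ctrl.move_l([*jig(-.048,-.03),.11],.2,Rdown(np.pi+JY)); tojig(.08); nudge(.08); nx2(.08)
ctrl.command_gripper(1); ctrl.goto([.54,.06,.16],Rdown(np.pi)); ctrl.sleep(.2); im,p,T=shot("wrist","w8"); 
print(*locate(jig(-.04,-.022),.044)); st()
cv2.imwrite("pics/w8c.png",cv2.resize(im[20:210,190:440],None,fx=3,fy=3))
```

```text
over t41.3 tcp [0.4797 0.1154 0.06  ] w43.9 g30 F [-0.4  0.5 -0.7]
down t42.5 tcp [0.4791 0.1153 0.0214] w43.6 g30 F [ 0.4 -0.  -3.2]
True
x t43.0 tcp [0.487  0.1154 0.0211] w43.6 g30 F [-1.3  0.7  0. ]
True
y t43.8 tcp [0.4864 0.1233 0.0211] w43.7 g30 F [-0.2 -5.4  5.5]
open t44.6 tcp [0.4864 0.1228 0.0211] w68.0 g0 F [0.1 0.6 0.4]
ny t47.0 tcp [0.4884 0.076  0.0142] w0.2 g0 F [ 0.4 -0.7 -0.8]
True
pushed y t47.6 tcp [0.4883 0.0902 0.0143] w0.2 g4 F [ 0.1 -7.4  3.3]
nx t49.4 tcp [0.409  0.1234 0.0139] w0.6 g0 F [ 0.5 -0.3 -0.4]
True
pushed x t50.3 tcp [0.4297 0.1236 0.0137] w0.1 g0 F [-0.5 -0.3  0.2]
True
pushed x t53.4 tcp [0.4296 0.1232 0.014 ] w0.4 g0 F [-0.4 -0.2  1.2]
t53.5 tcp [0.4297 0.1232 0.0139] w0.3 g0 F [-0.7  0.6  0.4]
[0.4874 0.1236] 0.07806821167469025 0.04341227933764458 0.007751357657635851
t56.6 tcp [0.5392 0.0605 0.1595] w91.1 g0 F [ 0.2 -0.7  0.3]
```

View pics/w8c.png

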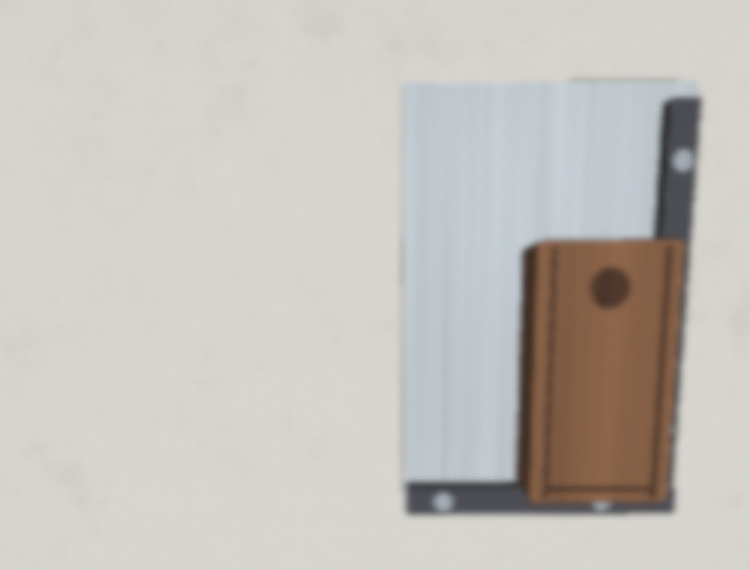

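The mid box is flush in the corner, with the same stop position as the long box (offset by exactly 20 mm). Regrip and place it in the middle bay.

Run:
```python
from h import *
regrip(np.array([.4873,.1233]),JY); tostand(.08,0.)
if abs(91*ctrl.current_grip_width()-44)<1.5: 
    release(); ctrl.command_gripper(1); im,p,T=stview("w9"); onboard("w9",(-.02,0)); onboard("w9",(-.01,.082)); st()
    im2=ctrl.read_camera("side"); cv2.imwrite("pics/s9c.png",np.vstack([cv2.resize(im[110:240,200:440],(720,390)),cv2.resize(im2[150:280,170:410],(720,200))]))
```

```text
False
regrip t59.0 tcp [0.4876 0.1232 0.0213] w43.9 g30 F [-1.5 -0.4  6.6]
lift t59.8 tcp [0.487  0.1231 0.1491] w43.9 g30 F [ 0.5 -0.5 -1.6]
over stand t60.9 tcp [ 0.6263 -0.0144  0.1235] w43.6 g30 F [-1.5 -0.3 -2.8]
True
down -0.014010563219154032 9.216299428581147e-06 0.017722355886273976 t62.4 tcp [ 0.6461 -0.0137  0.0645] w43.8 g30 F [ 0.2  0.8 -2.6]
True
slid -0.02065969677129687 -0.00010799102555168532 0.017774234489055594 t62.9 tcp [ 0.6397 -0.0142  0.0625] w43.9 g30 F [2.4 0.8 0.1]
True
set t63.1 tcp [ 0.6402 -0.0141  0.0617] w43.6 g30 F [-1.7 -0.4  4.7]
open t63.6 tcp [ 0.64   -0.0141  0.0613] w63.3 g0 F [ 0.5 -1.2 -0.3]
w9 [ 305  133   36   68 2353] ((-0.02151668816804886, 0.00041693076491355896), (0.07723324000835419, 0.03983321040868759), 0.460378497838974)
w9 [ 372  133   43   84 3188] ((-0.011715460568666458, 0.08000899851322174), (0.09680060297250748, 0.04454151168465614), 0.056701596826314926)
t65.8 tcp [ 0.5966 -0.0163  0.26  ] w90.9 g0 F [0.7 0.  0.8]
```

View pics/s9c.png

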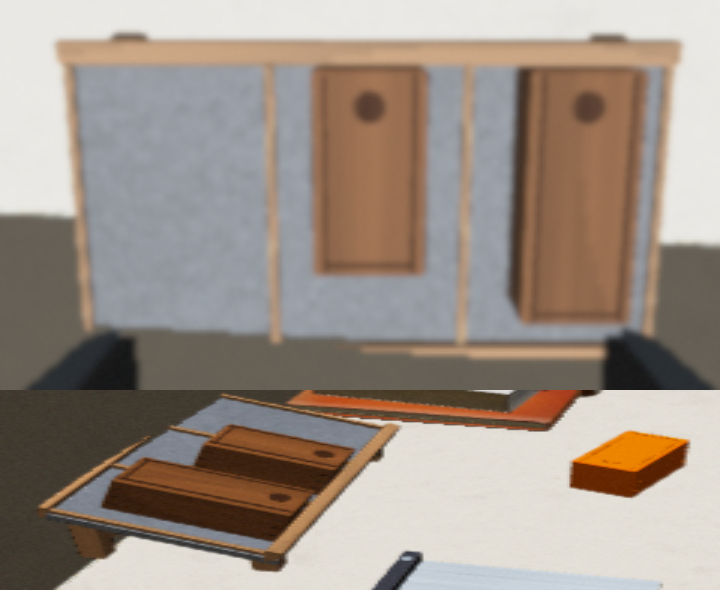

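Both boxes are flat, central in their bays and against the lip. The right bay stays empty, since neither the first overviews nor the wrist views showed a short box.

```bash
python3 -c "
from bench import ctrl
print(ctrl.sign_off())"
```

```text
the job is handed in; nothing more can be done
None
```

The job is handed in at about 66 s of the 210 s allowed: the long box is in the left bay and the mid box in the middle bay, each squared in the jig first, and the right bay is empty because I found no short box on the desk.

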